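# Pin the swing arm and start the wooden clamp screw

## Task

Get the hold-down press ready: first take the index pin from the bit stand and push it fully home through the swing arm into the pillar, so the arm cannot swing. The wooden clamp screw is only standing loose in the arm: without taking it out, turn it backward (anticlockwise from above) until you feel its thread drop, then forward (clockwise) one full turn, and finish still gripping the screw's head so it stays started, upright and clear of the lid blank below. Leave the blank and the things round about where they are.

Things in the scene. Friction and masses are not known exactly. Their poses are not given: they have to be found in the camera images.
- press: Hold-down press, fixed: plywood base board 116 x 290 x 24 mm with a pillar (64 mm wide, 50 mm high) on its +y half; the swing arm lies on the pillar and its nose reaches out to -y over the board. Origin: centre of the board's underside; +y runs from the open end to the pillar, z up.
- swing_arm (a joint): Swing angle of the arm (rad, 0 in line, grows anticlockwise). Arm: light wood, 64 wide, 40 thick, 235 mm long along y, top 114 mm above the bench; hinged on an upright bolt at y = +30 mm of the press. It starts in line and swings easily (about 3 N at its tip) until pinned.
- pin_hole (a point): Mouth of the 9 mm register hole in the arm's tail, on the arm's top surface (x 0, y +115, z 114 mm of the press). The hole runs straight down through the arm (40 mm) and 32 mm on into the pillar, blind. Axes as the arm.
- thread_mouth (a point): Centre of the arm's big threaded hole on its top surface (x 0, y -60, z 114 mm of the press): 39 mm wide, right-hand single thread, pitch 12 mm, ridges 26.6 mm across inside. The upper end of this thread is at the hole's -x side, where the arm has a short burnt line. Axes as the arm (press, when in line).
- index_pin: Index pin standing upright in the bit stand (tip 6 mm above the bench): steel shank 8 mm thick, 66 mm long, tip tapered over 6 mm; then a dark turned handle, 22 mm thick at 80 to 120 mm and ending 126 mm above the tip. Origin at the tip, z up the pin. Fully home, the handle's foot (66 mm) sits on the arm.
- bit_stand: Drilled block, fixed, 170 x 54 x 52 mm, origin under its centre. The pin stands in a 46 mm deep, 9 mm hole at x = -55 mm; three drill shanks, up to 56 mm proud, stand at x = +8, +37 and +67 mm.
- clamp_screw: Wooden clamp screw, loose, 122 mm long, 0.13 to 0.21 kg, in the threaded hole: plain nose 25 mm thick, right-hand thread 35 mm over the ridges, pitch 12 mm; round head 46 mm across, 90 to 116 mm above the nose end, to grip. Origin at the nose end, z up; x points to where its thread begins (40 mm up). It starts riding on the arm's thread, x 0.25 to 1.4 rad anticlockwise of the arm's +x.
- thread_start (a point): Lower end of the screw's thread, 18 mm from its axis along its x; a burnt line on the head is on that side. Turned backward the screw climbs 12 mm a turn; when the line meets that on the arm (screw x to the arm's -x) or up to 0.4 rad later the threads part and the screw, let go or pressed lightly, drops 12 mm, nose end then 50 mm below the arm's top. Each forward turn lowers it 12 mm; end play 1.6 mm.
- lid_blank: Turned wooden disc, 88 mm across, 12 mm thick, loose on the base board under the screw, waiting to be clamped. Origin under its centre.
- bowl_near: Bystander: small carved bowl, 99 x 95 x 68 mm, origin under its centre.
- sanding_block: Bystander: cork sanding block 56 x 100 x 28 mm, origin under its centre.
- tape_measure: Bystander: black tape measure, 48 x 85 x 40 mm, origin under its centre.
Mind the look-alikes: they are no part of the job. Of the things like the index_pin, leave any that is purple or yellow; of the rest the larger one is meant.

How it is judged:
On the way, in this order (a step that is already met when the one before it is completed fails the run):
1. the index pin is fully home through the arm into the pillar (z of index_pin in the frame of pin_hole below -0.062 m and horizontal distance between index_pin and pin_hole below 0.004 m and angle between index_pin's own z axis and vertical below 0.08 rad), for 0.1 s.
2. the screw has been turned backward and has climbed to the end of the thread (z of clamp_screw in the frame of thread_mouth above -0.0402 m and x of thread_start in the frame of thread_mouth below -0.006 m).
3. the screw's thread has dropped in (z of clamp_screw in the frame of thread_mouth between -0.054 and -0.0462 m and x of thread_start in the frame of thread_mouth below 0 m), for 0.04 s.
At the end, for the whole second after the job is handed in: Pin home (handle within 4 mm of the arm); screw caught one turn below its drop (nose end 58 to 66 mm below the arm's top: a turn, give or take a third), upright within 0.1 rad, at rest, clear of the lid blank, gripped by the fingers with over 1 N (all of step 1 and z of clamp_screw in the frame of thread_mouth between -0.0658 and -0.0578 m and horizontal distance between clamp_screw and thread_mouth below 0.005 m and angle between clamp_screw's own z axis and vertical below 0.1 rad and contact force between the fingers and clamp_screw above 1 N and angular speed of clamp_screw below 0.3 rad/s and linear speed of clamp_screw below 0.02 m/s and contact force between clamp_screw and lid_blank below 0.5 N); the arm keeps its last pose, push and grip.
It fails at once if the screw is wound forward onto the thread without backing it up to the drop (z of clamp_screw in the frame of thread_mouth between -0.047 and -0.0425 m and x of thread_start in the frame of thread_mouth above 0.01 m and y of thread_start in the frame of thread_mouth below -0.005 m).
It fails at once if the screw is taken out of the arm (z of clamp_screw in the frame of thread_mouth above -0.021 m).
It fails at once if a bystander or the lid blank is pushed about (distance of any of bowl_near, sanding_block, tape_measure, lid_blank from where it was at the start of the episode above 0.025 m).
It also fails if it takes over 72 s, if anything falls off the work surface, if the arm or the gripper's body presses on something with over 40 N, if the wrist force passes 120 N, or if a joint passes its speed limit or range.

## Robot

A 6-joint arm with a two-finger parallel gripper is mounted at the origin on a cart in front of the work surface, level with it; the furniture and walls round the work are solid. World frame = base frame: x ahead of the robot, y to its left, z up, the work surface at z = 0. Lengths are in m, angles in rad, forces in N, time in s.
With the tool pointing down it reaches from about 0.325 to 0.9 m from the base axis. Payload 6.1 kg.
Tool frame: the origin (TCP) lies midway between the tips of the shut fingers; the grasp point (between the pads) lies 19 mm behind it; z points along the fingers, y is the line along which they close (so a half turn about z gives the same grasp; the last joint's range is limited). The gripper opens to 85 mm and grips with 20 to 120 N. Pads are 22 mm wide; open, the fingers measure 114 mm over their backs; the gripper's body (76 mm by 85 mm) begins 54 mm behind the grasp point. The pads swing forward as they close: fully open they stand 13 mm farther back than shut.
Start: joints at [0.993, 0.22, 1.526, -0, 1.395, -0.126], TCP at [0.273, 0.562, 0.231] pointing down, gripper open.
Joint ranges: [-2.98, 2.98], [-0.91, 2.08], [0.09, 2.57], [-1.24, 4.39], [0.2, 2.65], [-2.68, 2.68]. Speed limits (rad/s): [2.57, 2.57, 3.01, 3.14, 3.14, 3.14].

## Interface

Orientations are given as [roll, pitch, yaw] about the fixed x, y, z axes, in that order (R = Rz(yaw) Ry(pitch) Rx(roll)).
In Python, from plant import movep, move_l, set_joints, gripper_to, hold, inverse_kinematics, observe, get_image, get_calibration, Unreachable, job_done gives the robot as it stands. Calls block until the motion is done:
- movep(position, orientation): joint-space move of the TCP to a pose.
- move_l(position, feed=0.15, rotation=None, max_force=None): straight line of the TCP; rotation=None keeps the orientation; feed is the mean speed in m/s. With max_force (N) it stops when the force on the tool has changed by that much, and returns True; else False.
- set_joints(angles): joint-space move.
- gripper_to(opening, f_grip=None): finger opening in m; f_grip is the grip in N (None keeps the last); returns when the fingers have stopped.
- hold(seconds).
- inverse_kinematics(position, orientation): joint angles nearest the present ones, or None.
- observe(): the state.
- get_image(name): name is "scene" or "top" or "wrist"; returns (picture, depth): 400x640x3 uint8, red, green, blue; 400x640 float32, m along the optical axis (not along the pixel's ray), 0 where there is no reading.
- get_calibration(name): a dict with "intrinsics" (3x3 intrinsics, pixels), "world_from_camera" (4x4, takes a point from camera to world coordinates). Camera axes: x right, y down, z forward; pixel columns grow to the right and rows downward; lengths in m; the calibration is good to about 2 mm. A picture is of the moment at which its call begins: read the wrist's pose just before it. get_calibration takes no time and is no camera call; for the wrist camera it gives the pose at the moment of the call.
A pose or a line that the arm cannot do raises Unreachable and nothing moves.
- job_done(): hands the job in; it is judged then, once.
The state is a dict: "time_s": time; "q": joint angles; "joint_velocities": joint speeds; "joint_torque": joint torques, N m; "eef_pos": TCP position; "tcp_rot": TCP orientation; "ft_force": force on the tool from outside, world axes, zero at the start; "torque": the same for the moment, N m; "opening": finger opening in m; "grasp_force": force on a finger pad.
Only numpy, scipy, OpenCV 4.12 (cv2) and the standard library are available. Lean on these libraries where they do the work, as an engineer would, in place of code of your own. Each camera call takes 0.05 s, during which the arm holds its last target. There are 200 camera calls.

## Working session

There is one attempt and no reset: what is moved stays moved. The work goes in short steps, each a Python script; the robot and the scene stay as the last script left them, time stands still between calls to the robot, and variables do not carry over. Pictures are saved under pics/ and viewed, at most 10 in all, crops included, and the job is handed in when it is done.

```bash
mkdir -p pics; cat > h.py <<'E'
import numpy as np, cv2
from plant import *
def snap(n,f):
    c=get_calibration(n); im,d=get_image(n)
    np.savez(f'pics/{f}.npz',im=im,d=d,K=c['intrinsics'],T=c['world_from_camera'])
    cv2.imwrite(f'pics/{f}.png',im[:,:,::-1])
def load(f):
    z=np.load(f'pics/{f}.npz'); return z['im'],z['d'],z['K'],z['T']
def ray(K,T,u,v):
    d=T[:3,:3]@np.linalg.inv(K)@np.array([u,v,1.]); return T[:3,3],d
def onz(K,T,u,v,z):
    o,d=ray(K,T,u,v); return o+d*(z-o[2])/d[2]
def cloud(d,K,T):
    v,u=np.mgrid[:d.shape[0],:d.shape[1]]
    p=np.stack([(u-K[0,2])/K[0,0]*d,(v-K[1,2])/K[1,1]*d,d],-1)
    return p@T[:3,:3].T+T[:3,3]
E
python3 - <<'E'
from h import *
o=observe();print(o['time_s'],o['eef_pos'],o['tcp_rot'],o['opening'])
snap('top','top0');snap('scene','sc0')
for f in('top0','sc0'):
    im,d,K,T=load(f);print(K[0,0],T.round(3).tolist(),(d>0).mean())
a=cv2.imread('pics/top0.png')
E
```

```text
0.0 [0.27252925 0.56176166 0.23019423] [-3.13964280e+00 -1.90198368e-04  2.68982170e+00] 0.08512426284567293
421.949040344483 [[0.029, -0.996, 0.087, 0.496], [-1.0, -0.028, 0.008, -0.028], [-0.006, -0.087, -0.996, 1.199], [0.0, 0.0, 0.0, 1.0]] 0.9958125
492.9736141290746 [[0.443, -0.549, 0.709, -0.257], [-0.897, -0.273, 0.349, -0.443], [0.002, -0.79, -0.613, 0.845], [0.0, 0.0, 0.0, 1.0]] 0.9959375
```

View pics/top0.png

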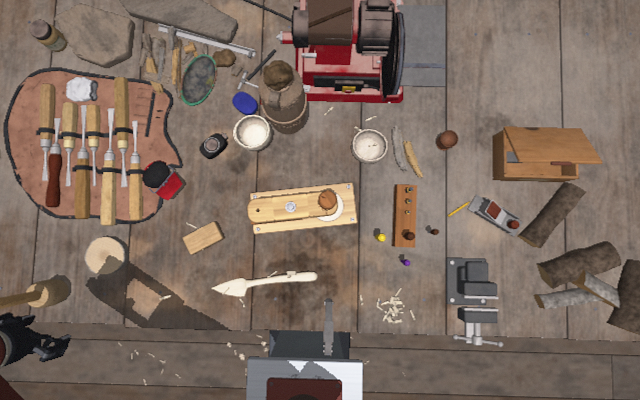

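View pics/sc0.png

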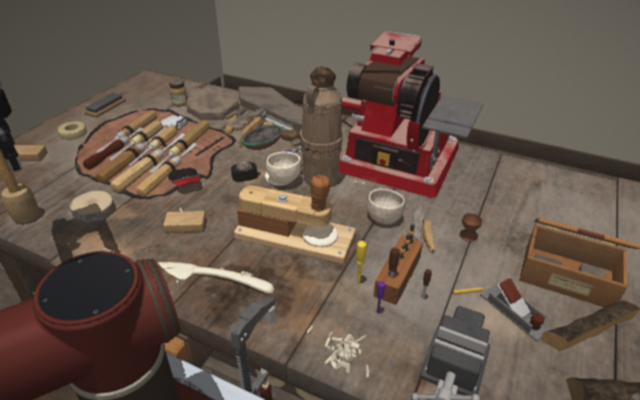

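The top view shows the press (arm from about (250,210) to (345,195), screw head (327,199), bolt (291,207), hole (257,210)) and the bit stand at (404,215), with the target pin's handle at (408,236). The yellow, purple and small dark pins stand free nearby.

```bash
python3 - <<'E'
from h import *
im,d,K,T=load('top0');P=cloud(d,K,T)
def reg(u0,u1,v0,v1,z0,z1):
    m=np.zeros(d.shape,bool);m[v0:v1,u0:u1]=1
    m&=(P[...,2]>z0)&(P[...,2]<z1);return P[m]
def rect(p):
    r=cv2.minAreaRect((p[:,:2]*1000).astype(np.float32));return len(p),np.round(p.mean(0),4),r
print('arm',rect(reg(240,360,175,240,.106,.122)))
print('stand',rect(reg(390,420,178,252,.046,.058)))
print('base',rect(reg(240,362,175,240,.016,.03)))
h=reg(300,350,180,220,.14,.25);print('head',rect(h),h[:,2].max(),np.percentile(h[:,2],[5,50,95]))
h=reg(395,422,225,250,.10,.16);print('pin',rect(h),h[:,2].max())
print('drill',rect(reg(395,420,178,225,.07,.16)))
print('others',rect(reg(370,390,228,248,.05,.2)),rect(reg(425,442,222,240,.03,.2)))
big=np.hstack([cv2.resize(im[175:245,240:360],None,fx=6,fy=6,interpolation=2)[:,:,::-1]])
cv2.imwrite('pics/c1.png',big)
E
```

```text
arm (1833, array([0.5639, 0.0572, 0.1149]), ((567.456298828125, 43.88140106201172), (64.26300811767578, 234.8430938720703), 7.788168430328369))
stand (1119, array([ 0.5562, -0.2599,  0.0529]), ((556.15869140625, -261.3330383300781), (55.07741165161133, 170.43167114257812), 88.54622650146484))
base (1870, array([ 0.569 , -0.0033,  0.0249]), ((570.9122314453125, 18.517868041992188), (116.1898193359375, 289.9822998046875), 7.692838191986084))
head (292, array([ 0.581 , -0.0452,  0.1915]), ((581.782470703125, -45.84516906738281), (44.933162689208984, 43.374603271484375), 1.6073700189590454)) 0.19875823889360844 [0.18386027 0.19251726 0.19696985]
pin (70, array([ 0.5009, -0.2578,  0.1258]), ((500.75927734375, -259.5159606933594), (17.94239044189453, 18.75472640991211), 2.046264410018921)) 0.13567328049940497
drill (60, array([ 0.5993, -0.2611,  0.0933]), ((594.1411743164062, -261.8514404296875), (11.149588584899902, 68.27403259277344), 89.91943359375))
others (65, array([ 0.4951, -0.1844,  0.1188]), ((494.7402648925781, -185.33026123046875), (20.43868064880371, 17.773916244506836), 1.2428135871887207)) (43, array([ 0.5137, -0.3311,  0.0802]), ((513.7194213867188, -332.2940673828125), (13.113903045654297, 12.434456825256348), 41.4130744934082))
```

View pics/c1.png

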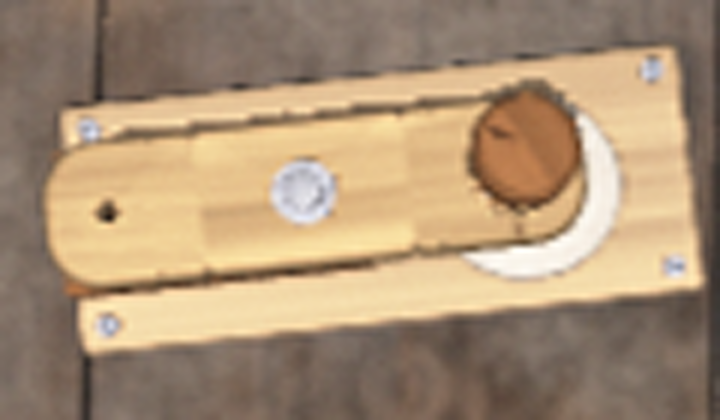

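The crop shows the pin hole at (107,211), the bolt at (304,190), the head at (526,148) with its burnt line toward (492,128), so the screw x is about 0.9 rad from the arm's. The arm's burnt line is at (520,222). Sizes (64x235, 116x290, 170x55) match what was given. Next come closer wrist looks on the way.

```bash
python3 - <<'E'
from h import *
pi=np.pi
movep([.53,.045,.32],[pi,0,.135]);o=observe();print(o['time_s'],o['q'].round(3) if hasattr(o['q'],'round') else o['q'],o['eef_pos'])
snap('wrist','w1');print(get_calibration('wrist')['world_from_camera'].round(3).tolist())
movep([.50,-.26,.24],[pi,0,0]);print(observe()['time_s'])
snap('wrist','w2');print(get_calibration('wrist')['world_from_camera'].round(3).tolist())
a=cv2.imread('pics/w1.png');b=cv2.imread('pics/w2.png');cv2.imwrite('pics/w12.png',cv2.resize(np.vstack([a,b]),(480,600),interpolation=3))
E
```

```text
2.2 [-0.062 -0.048  1.648  0.     1.542  1.372] [0.52992404 0.04568926 0.31982882]
[[0.136, -0.945, -0.297, 0.605], [-0.991, -0.13, -0.04, 0.056], [-0.001, 0.3, -0.954, 0.462], [0.0, 0.0, 0.0, 1.0]]
3.4583
[[0.001, -0.954, -0.299, 0.576], [-1.0, -0.001, -0.0, -0.258], [-0.0, 0.299, -0.954, 0.383], [0.0, 0.0, 0.0, 1.0]]
```

View pics/w12.png

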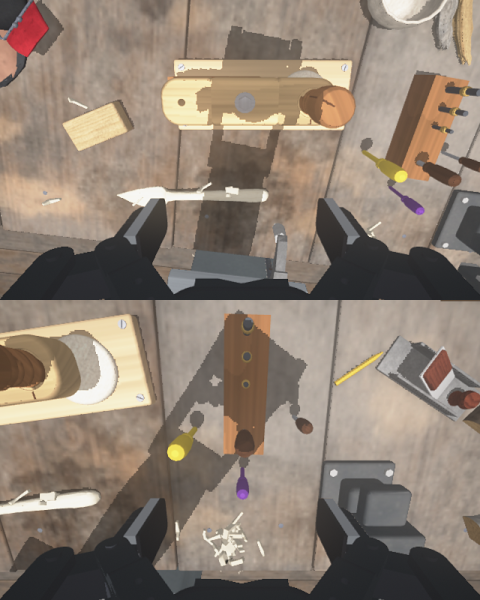

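In the top half (w1), the hole is at (181,102) and the head at (325,106). In the bottom half (w2), the target's dark handle is at (244,440) on the stand's near end, with yellow at (180,450), purple at (243,490) and the small dark one at (304,425). I'll refine the hole, screw and pin positions.

```bash
python3 - <<'E'
from h import *
im,d,K,T=load('w1');P=cloud(d,K,T);g=im.astype(float).mean(2)
w=g[124:150,228:256];m=(w<np.median(w)*.6).astype(np.uint8)
n,l,s,c=cv2.connectedComponentsWithStats(m)
for i in range(1,n): print('hole',s[i],c[i]+[228,124],onz(K,T,*(c[i]+[228,124]),.114).round(4))
m=np.zeros(d.shape,bool);m[60:180,210:490]=1
a=P[m&(P[...,2]>.108)&(P[...,2]<.119)];r=cv2.minAreaRect((a[:,:2]*1000).astype(np.float32));print('arm',np.median(a[:,2]),r)
m[:]=0;m[90:190,380:490]=1;h=P[m&(P[...,2]>.15)&(P[...,2]<.25)]
print('head',cv2.minEnclosingCircle((h[:,:2]*1000).astype(np.float32)),np.percentile(h[:,2],[2,50,98,100]))
t=h[h[:,2]>h[:,2].max()-.004];print('top',t.mean(0))
im,d,K,T=load('w2');P=cloud(d,K,T)
m[:]=0;m[165:215,300:350]=1;h=P[m&(P[...,2]>.085)&(P[...,2]<.2)]
print('pin',len(h),cv2.minEnclosingCircle((h[:,:2]*1000).astype(np.float32)),h[:,2].max());t=h[h[:,2]>.126];print('pintop',t.mean(0))
m[:]=0;m[0:220,280:380]=1;a=P[m&(P[...,2]>.047)&(P[...,2]<.056)];print('stand',cv2.minAreaRect((a[:,:2]*1000).astype(np.float32)))
E
```

```text
hole [10  8  9  9 62] [241.72580645 136.        ] [0.5545 0.1306 0.114 ]
arm 0.1137563010489814 ((565.2650146484375, 45.204444885253906), (63.55202102661133, 229.41513061523438), 7.7982563972473145)
head ((581.25537109375, -46.05739974975586), 23.48337173461914) [0.16329663 0.19146527 0.19451119 0.19586808]
top [ 0.57978611 -0.04428398  0.19309664]
pin 751 ((499.30694580078125, -261.64068603515625), 10.919934272766113) 0.13325876224732072
pintop [ 0.50013929 -0.26167658  0.12969571]
stand ((553.9699096679688, -263.12646484375), (54.07944107055664, 170.62985229492188), 88.57569122314453)
```

```bash
python3 - <<'E'
from h import *
pi=np.pi
gripper_to(.05,60)
movep([.4995,-.2616,.14],[pi,0,0])
print(move_l([.4995,-.2616,.087],.1,max_force=10))
gripper_to(.0,60);o=observe();print(o['time_s'],o['opening'],o['grasp_force'],o['ft_force'])
print(move_l([.4995,-.2616,.25],.2))
movep([.5545,.1306,.25],[pi,0,.135]);print(move_l([.5545,.1306,.211],.15))
o=observe();print(o['time_s'],o['opening'],o['grasp_force'],o['eef_pos'])
snap('wrist','w3')
E
```

```text
False
5.4833 0.02055510806610292 58.435876965522766 [-0.03366972  1.29050091  4.44432895]
False
False
8.325 0.020762241703196665 60.13572335243225 [0.55420295 0.12971631 0.21047652]
```

View pics/w3.png

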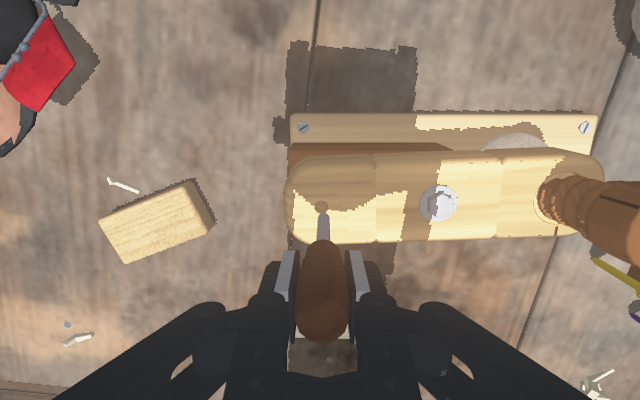

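The pin's shank runs down to its tip at about (322,213), and the hole is just beyond it at (321,206). I'll compute both from this one view.

```bash
python3 - <<'E'
from h import *
im,d,K,T=load('w3')
c=im[185:245,292:352];cv2.imwrite('pics/c3.png',cv2.resize(c,None,fx=10,fy=10,interpolation=cv2.INTER_CUBIC)[:,:,::-1])
for uv in[(321,206),(321,207)]:print('hole',onz(K,T,*uv,.114).round(4))
for uv in[(322,213),(322,212)]:print('tip',onz(K,T,*uv,.130).round(4))
P=cloud(d,K,T);print(P[205:242:3,322].round(4))
def proj(p):
    q=K@(T[:3,:3].T@(np.array(p)-T[:3,3]));return (q[:2]/q[2]).round(1)
e=[.5542,.1297];print('exp tip',proj(e+[.1295]),'tcp',proj(e+[.2105]),'shank top',proj(e+[.19]),'hole pred',proj([.5545,.1306,.114]))
E
```

```text
hole [0.5518 0.1304 0.114 ]
hole [0.551  0.1303 0.114 ]
tip [0.5521 0.1297 0.13  ]
tip [0.5528 0.1298 0.13  ]
[[0.5466 0.129  0.0954]
 [0.5462 0.1289 0.1016]
 [0.5463 0.1289 0.1089]
 [0.5538 0.1299 0.1369]
 [0.554  0.13   0.1435]
 [0.5546 0.13   0.1506]
 [0.5546 0.13   0.1558]
 [0.5546 0.1301 0.1609]
 [0.5549 0.1301 0.1664]
 [0.555  0.1301 0.1711]
 [0.5554 0.1302 0.1765]
 [0.5554 0.1302 0.1806]
 [0.5612 0.131  0.1979]]
exp tip [322.4 209.8] tcp [322.7 266.4] shank top [322.6 247.5] hole pred [321.2 202.4]
```

View pics/c3.png

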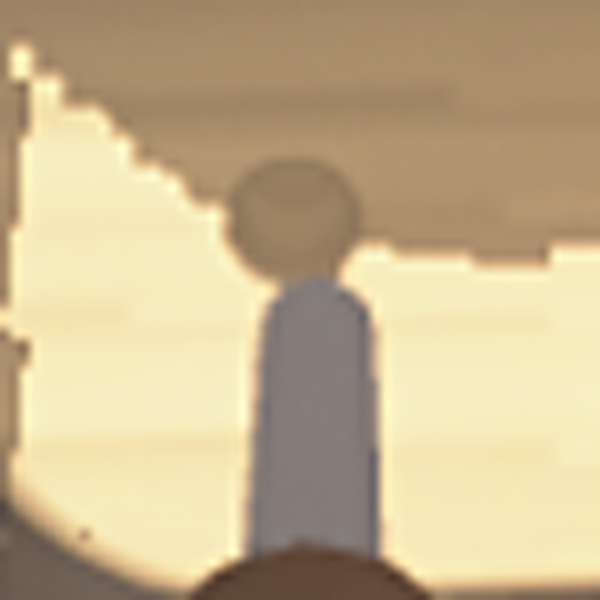

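The hole centre is about (321,206.6) and the tip centre about (323.3,212.5). At their respective heights, the tip needs about +1.4 mm in y and +0.6 mm in x. Inserting with force guarding.

```bash
python3 - <<'E'
from h import *
x,y=.5551,.1320
ok=False
for dx,dy in[(0,0),(-.0015,0),(.0015,0),(0,.0015),(0,-.0015)]:
    move_l([x+dx,y+dy,.203],.06)
    hit=move_l([x+dx,y+dy,.170],.04,max_force=10)
    o=observe();print(dx,dy,hit,o['eef_pos'],o['ft_force'],o['time_s'])
    if not hit or o['eef_pos'][2]<.185: ok=True;break
if ok:
    hit=move_l([x+dx,y+dy,.127],.05,max_force=25)
    o=observe();print(hit,o['eef_pos'],o['ft_force'],o['opening'],o['time_s'])
E
```

```text
0 0 False [0.55486754 0.13181163 0.1698555 ] [-0.82922994 -1.0027259  -1.9789508 ] 9.6333
True [0.55731057 0.13179574 0.13043222] [-0.67551257 -0.67733853  5.27406533] 0.020609032066361863 10.4333
```

```bash
python3 - <<'E'
from h import *
o=observe();p=o['eef_pos']
hit=move_l([p[0]-.002,p[1],.124],.03,max_force=30)
o=observe();print(hit,o['eef_pos'],o['ft_force'],o['opening'],o['time_s'])
gripper_to(.05);o=observe();print(o['ft_force'],o['time_s'])
p=o['eef_pos'];move_l([p[0],p[1],.24],.2)
movep([.53,.045,.32],[np.pi,0,.135]);print(observe()['time_s'])
snap('wrist','w4')
im,d,K,T=load('w4');P=cloud(d,K,T)
hh=P[(P[...,2]>.13)&(P[...,2]<.19)&(P[...,1]>.09)&(P[...,1]<.17)&(P[...,0]>.5)&(P[...,0]<.6)]
print(len(hh),hh[:,2].max(),cv2.minEnclosingCircle((hh[:,:2]*1000).astype(np.float32)))
hh=P[(P[...,2]>.15)&(P[...,2]<.25)&(P[...,1]<0)&(P[...,1]>-.09)&(P[...,0]>.53)&(P[...,0]<.63)]
print('head',cv2.minEnclosingCircle((hh[:,:2]*1000).astype(np.float32)),np.percentile(hh[:,2],[2,50,98]))
a=im[60:200,200:500];cv2.imwrite('pics/c4.png',cv2.resize(a,None,fx=2.6,fy=2.6,interpolation=cv2.INTER_CUBIC)[:,:,::-1])
E
```

```text
True [0.55816487 0.13187992 0.13037857] [-2.40977785 -0.73846945  6.76682438] 0.020458852993079146 10.6583
[ 0.53681677 -0.77868704 -0.06609391] 11.05
12.3
696 0.1765547856450591 ((556.9186401367188, 131.9882354736328), 11.0563383102417)
head ((579.3892211914062, -47.59671401977539), 23.3112735748291) [0.16298553 0.19094026 0.19405121]
```

View pics/c4.png

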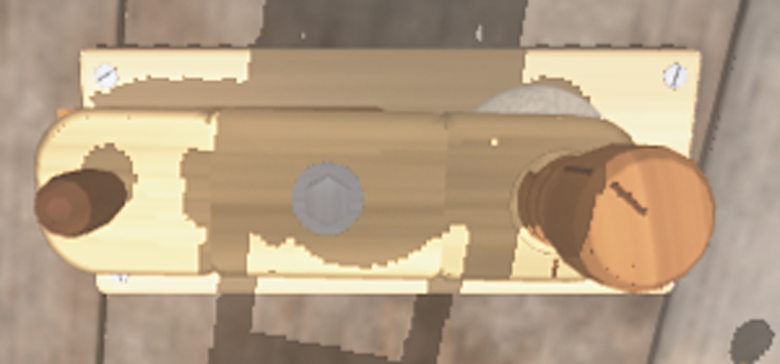

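The pin now stands on the arm. Its handle is at crop (80,205), and it is about home, with the top near 0.175. The head's burnt line runs from (612,183) to (645,213). I'll tap the pin to confirm it is seated, then grip the screw.

```bash
python3 - <<'E'
from h import *
pi=np.pi
im,d,K,T=load('w4');a=onz(K,T,435.2,130.2,.191);b=onz(K,T,447.9,141.7,.191);c=np.array([.5794,-.0476])
for v in(a[:2]-b[:2],a[:2]-c): print('theta',np.arctan2(v[1],v[0])-.136)
gripper_to(0)
movep([.557,.132,.20],[pi,0,.135])
hit=move_l([.557,.132,.160],.05,max_force=30);o=observe();print(hit,o['eef_pos'],o['ft_force'],o['time_s'])
move_l([.557,.132,.21],.2);gripper_to(.078)
movep([.58,-.045,.24],[pi,0,0])
print(move_l([.58,-.045,.151],.12,max_force=8))
gripper_to(.03,25);o=observe();print(o['time_s'],o['opening'],o['grasp_force'],o['eef_pos'],o['ft_force'],o['torque'],o['q'])
E
```

```text
theta 0.8824355507791452
theta 0.7460953360733286
True [0.55754426 0.13166742 0.17122813] [-1.31456766 -1.19932695  8.72257143] 14.1417
False
17.25 0.04559712395429319 25.016084611415863 [ 0.58064443 -0.04501031  0.15211307] [-0.00798803  0.97769658  4.68246672] [ 0.25935215  0.13106402 -0.00647646] [-2.12959206e-01  1.86751589e-01  1.71899837e+00  4.04645011e-04
  1.23409666e+00  1.35785274e+00]
```

The pin is home and the screw head is gripped at 45.6 mm. Now I'll turn it backward while climbing along the helix.

```bash
cat >> h.py <<'E'
def turn(x,y,z0,y0,dy,n):
    for i in range(1,n+1):
        a=dy*i/n; movep([x,y,z0+.012*a/(2*np.pi)],[np.pi,0,y0+a])
        o=observe();print(round(o['time_s'],2),round(y0+a,2),o['eef_pos'].round(4),o['ft_force'].round(1),o['torque'].round(2),round(o['grasp_force'],1))
E
python3 - <<'E'
from h import *
gripper_to(.03,45)
turn(.58,-.045,.1520,0,2.55,4)
snap('wrist','w5')
im,d,K,T=load('w5');a=cv2.resize(im,(400,250),interpolation=cv2.INTER_AREA)
print(get_calibration('wrist')['world_from_camera'][:3,3])
cv2.imwrite('pics/w5s.png',im[:,:,::-1])
snap('top','t5')
im,d,K,T=load('t5');P=cloud(d,K,T);print(P[195:204,327,2].round(4))
E
```

```text
18.12 0.64 [ 0.5803 -0.0433  0.1535] [0.9 6.1 2.4] [ 1.35 -0.11  0.08] 45.6
18.78 1.27 [ 0.5795 -0.0429  0.1547] [-1.9  6.5  5.5] [1.59 0.64 0.02] 45.3
19.44 1.91 [ 0.5794 -0.0432  0.1557] [-2.7  4.9  4.9] [1.3  0.59 0.01] 45.1
20.1 2.55 [ 0.5785 -0.043   0.1556] [-1.8  6.6  0.4] [1.37 0.43 0.02] 45.9
[ 0.51454955 -0.00056224  0.29835636]
[0.5258 0.5254 0.5256 0.5233 0.525  0.5213 0.5201 0.5208 0.5184]
```

```bash
cat >> h.py <<'E'
def headz(f):
    im,d,K,T=load(f);P=cloud(d,K,T)
    h=P[(P[...,2]>.13)&(P[...,2]<.215)&(np.hypot(P[...,0]-.579,P[...,1]+.043)<.024)]
    print(f,len(h),np.percentile(h[:,2],[50,90,98]).round(4),h[h[:,2]>np.percentile(h[:,2],80)].mean(0).round(4))
E
python3 - <<'E'
from h import *
headz('w5')
movep([.5793,-.0432,.1569],[np.pi,0,2.55]);o=observe();print(o['eef_pos'],o['ft_force'])
gripper_to(.07);hold(.2);snap('wrist','w6');headz('w6');print(observe()['time_s'])
a=np.vstack([load('w5')[0][100:400,120:520],load('w6')[0][100:400,120:520]])
cv2.imwrite('pics/w56.png',a[:,:,::-1])
E
```

```text
w5 14255 [0.1948 0.1969 0.1976] [ 0.5768 -0.043   0.197 ]
[ 0.57844034 -0.04253962  0.15594179] [-0.19264049  3.21225904 -3.26436958]
w6 10848 [0.1849 0.1868 0.1874] [ 0.577  -0.0423  0.1869]
21.0667
```

View pics/w56.png

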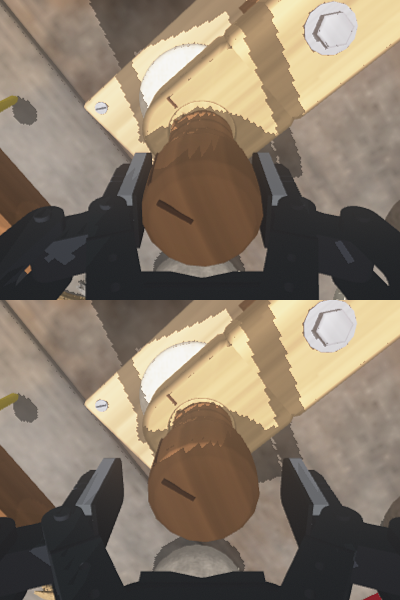

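The screw dropped: the head top went from 0.1976 to 0.1874. The burnt lines (head at about (178,490), arm at about (171,397)) sit on the same side. Now the full forward turn, in two half-turn grips.

```bash
python3 - <<'E'
from h import *
pi=np.pi;x,y=.579,-.0428
z=.1455
move_l([x,y,z],.06,max_force=10)
gripper_to(.03,45);o=observe();print(o['opening'],o['ft_force'].round(1),o['eef_pos'])
turn(x,y,z,2.55,-pi,4)
gripper_to(.07);z-=.006
movep([x,y,z],[pi,0,2.55]);snap('wrist','w7');headz('w7')
gripper_to(.03,45);o=observe();print(o['opening'],o['ft_force'].round(1))
turn(x,y,z,2.55,-pi,4)
snap('wrist','w8');headz('w8')
E
```

```text
0.04511084772889562 [-0.9  0.5  1. ] [ 0.57919124 -0.04283816  0.14583346]
22.52 1.76 [ 0.5792 -0.0429  0.1443] [ 1.3 -0.1  2.3] [-0.07 -0.03 -0.06] 45.9
23.29 0.98 [ 0.579  -0.0425  0.1428] [-2.5  0.7  3.5] [ 0.31  0.28 -0.06] 45.9
24.07 0.19 [ 0.5792 -0.0428  0.1413] [-0.9  2.3  5.6] [ 0.19  0.24 -0.03] 46.1
24.84 -0.59 [ 0.5792 -0.0428  0.1398] [-1.   0.9  5.2] [ 0.19  0.16 -0.08] 46.2
w7 13836 [0.1791 0.1812 0.2143] [ 0.5754 -0.0401  0.1923]
0.04480059126104258 [-0.7  0.6  1.4]
29.02 1.76 [ 0.5791 -0.0427  0.1382] [0.3 0.4 2.6] [ 0.16  0.05 -0.01] 45.7
29.79 0.98 [ 0.5792 -0.0428  0.1367] [-0.2  1.1  2.6] [ 0.25 -0.06 -0.02] 45.7
30.57 0.19 [ 0.5793 -0.0429  0.1352] [1.2 0.9 2.7] [ 0.11 -0.23  0.02] 45.8
31.34 -0.59 [ 0.5792 -0.0432  0.1337] [1.1 0.2 3.1] [-0.19 -0.16  0.02] 45.9
w8 17489 [0.1735 0.2116 0.2144] [ 0.5883 -0.0492  0.2112]
```

View pics/w8.png

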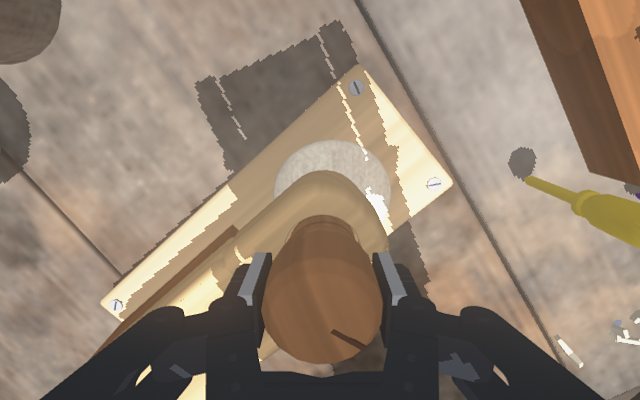

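The head (about (322,290)) is gripped and upright, and its burnt line at (350,340) is back at the arm's -x side, exactly one full turn. The blank is clear at (332,185).

```bash
python3 - <<'E'
from h import *
hold(.3);o=observe();print(o['time_s'],o['grasp_force'],o['ft_force']);print(job_done())
E
```

```text
31.6917 45.91933608055115 [ 0.57693809 -2.78397295  3.9295134 ]
the job is handed in; nothing more can be done
None
```

I handed the job in at about 32 s: the pin is home, the screw dropped its thread and was turned one full turn forward, and its head is still gripped upright and clear of the blank; the judge's verdict was not shown.

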